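Load a terminal block into the spring-cover test nest

ROBOT

A 6-joint arm with a two-finger parallel gripper is mounted at the origin on a cart in front of the work surface, level with it; the furniture and walls round the work are solid. World frame = base frame: x ahead of the robot, y to its left, z up, the work surface at z = 0. Lengths are in m, angles in rad, forces in N, time in s.
With the tool pointing down it reaches from about 0.3 to 0.775 m from the base axis. Payload 14.6 kg.
Tool frame: the origin (TCP) lies midway between the tips of the shut fingers; the grasp point (between the pads) lies 19 mm behind it (ctrl.pinch_z is the distance from the TCP to the grasp point, in m); z points along the fingers, y is the line along which they close (so a half turn about z gives the same grasp; the last joint's range is limited). The gripper opens to 94 mm and grips with 3 to 60 N. Pads are 16 mm wide; open, the fingers measure 119 mm over their backs; the gripper's body (75 mm by 177 mm) begins 78 mm behind the grasp point.
Start: joints at [1.09, 0.3, 1.521, -0, 1.321, -0.067], TCP at [0.221, 0.504, 0.205] pointing down, gripper open.
Joint ranges: [-3.03, 3.03], [-0.79, 2.21], [0.23, 2.52], [-1.04, 4.18], [0, 3.07], [-2.55, 2.55]. Speed limits (rad/s): [2.22, 2.22, 2.57, 3.14, 3.14, 3.14].

INTERFACE

Orientations are given as [roll, pitch, yaw] about the fixed x, y, z axes, in that order (R = Rz(yaw) Ry(pitch) Rx(roll)).
In Python, from station import ctrl gives the robot as it stands.
- The arm moves only by the tool jog_arm, never from a script. Its argument "motion" is a list of rows, each a list of 7 numbers: the shift along the tool's x, y, z in m, then the turn, a rotation vector about the tool's x, y, z in rad, then the opening, from -1 (shut) to 1 (fully open). In form: [[tx, ty, tz, rx, ry, rz, gripper], ...]. A call has 1 to 5 rows; each row shifts and turns the commanded pose from where the row before left it, along the tool's axes as they then stand; what a row does not reach is not made up. A row lasts 1/10 s, in which the tool goes at most 50 mm and 8.59 degrees, less where a joint would pass 70% of its speed; a pose out of reach is approached as far as the arm can. A call is refused whole if a number of a shift passes 0.05 or a number of a turn 0.15, either way. A call with a gripper value outside its range is refused whole. The fingers move at their own pace and stop on an object; "squeeze" is the grip in N (left out, the last holds). Time passes only in rows, so rows that do not move let the fingers close. It gives the time, the measured TCP pose, the force, the opening and the grip force at its end, in the units of the state.
- ctrl.get_obs(): the state, without advancing time (a new reading comes with each control period).
- ctrl.camera(name): name is "side" or "top"; returns the picture (480x640x3 uint8, red, green, blue); there is no depth.
- ctrl.camera_model(name): a dict with "intrinsics" (3x3 intrinsics, pixels), "rvec" (rotation vector, rad) and "tvec" (3), from world to camera coordinates, as OpenCV has them. Camera axes: x right, y down, z forward; pixel columns grow to the right and rows downward; lengths in m; the calibration is good to about 2 mm. A picture is of the moment at which its call begins. camera_model takes no time and is no camera call.
- ctrl.hand_in(): hands the job in; it is judged then, once.
The state is a dict: "time_s": time; "qpos": joint angles; "joint_vel": joint speeds; "tau": joint torques, N m; "ee_pos": TCP position; "eef_rot": TCP orientation; "force": force on the tool from outside, world axes, zero at the start; "moment": the same for the moment, N m; "grip_width": finger opening in m; "grip_force": force on a finger pad.
Only numpy, scipy, OpenCV 4.12 (cv2) and the standard library are available. Lean on these libraries where they do the work, as an engineer would, in place of code of your own. Each camera call takes 0.05 s, during which the arm holds its last target. There are 200 camera calls.

TASK

Load the terminal block into the test nest: press the orange thumb pad down with one fingertip so that the spring-closed clear cover lifts, and while you hold it open push the block along its slideway with the other fingertip, under the cover and fully home against the end stop. Then let go of the pad so that the cover springs down onto the block. Only push the block, never pick it up, and leave the things around the nest where they are.

Things in the scene. Friction and masses are not known exactly. Their poses are not given: they have to be found in the camera images.
- test_nest: fixed grey metal test nest on the bench, plate 202x124x10 mm. Origin: plate underside (bench top), below the slideway's centre line; +x = push direction (away from the robot, turned up to 0.3 rad), +y = thumb pad side. The plate spans x -106..96, y -30..94 mm. The slideway runs along x at y = 0, floor z = 10 mm, between black guide lips 26 mm apart and 4 mm high.
- shaft (a point): on the axis of the cover's hinge shaft, nest x = -45, y = 26, z = 24 mm. The shaft runs along nest x from -106 to 86 mm, between thumb pad and slideway; its lugs are 14 mm wide and reach 31 mm above the bench. Nothing else stands between or above pad and slideway there.
- cover (a joint): rad, clear flap and thumb pad rock as one piece about the shaft. 0 = shut, nest empty: the flap's square front bar hangs 11 to 15 mm above the slideway floor and no push gets the block past it. 0.22 = flap lying on the block. Above 0.27 the block passes beneath. 0.55 = fully open, pad at its limit. Sprung shut: about 3 N on the pad's middle starts it, 5 N holds it fully open.
- thumb_pad (a point): middle of the top face of the orange ribbed thumb pad: nest x -97..7 mm, 27 to 67 mm out from the shaft. Press it anywhere; a fingertip may slide along it in x while pressing. Shut, it slopes up 0.38 rad away from the shaft, this point 41 mm above the bench; fully pressed, down 0.17 rad, this point at nest y = 71, z = 16 mm, which is 6 mm above the slideway floor, the block's top being at z = 29.
- flap_front (a point): lower edge of the flap's front bar, above the slideway's centre line (moves with the cover). The flap covers nest x 15..73 mm and, open, rises to at most 55 mm above the bench.
- terminal_block: loose dark grey six-way terminal block, 70 mm long, 22 wide, 19 high, about 45 g, flat on the slideway before the flap. Origin: centre of its underside; its y axis runs lengthwise, z up. It starts at nest x -45..-29 mm. Home, touching the end stop, its origin is at nest x = 40 mm and its near end at x = 5 mm, 10 mm outside the flap, so no finger need go under the flap.
- end_stop (a point): foot of the black end stop's face, on the slideway's centre line at floor level (nest x = 75, y = 0, z = 10 mm). The stop is fixed, 50 mm wide, its top 36 mm above the bench (sockets 40 mm).
- grease_tub: bystander: small white tub with blue lid, 37 mm diameter, 54 mm high, standing loose left of the nest; origin centre of underside
- tape_roll: bystander: roll of black tape lying flat, 60 mm diameter, 18 mm high, left of the nest; origin centre of underside
- marker: bystander: white marker pen with black cap lying loose, 132 mm long (its y axis), 15 mm thick, left of the nest; origin centre of underside

How it is judged:
On the way, in this order (a step that is already met when the one before it is completed fails the run):
1. the cover is held open with the block still in front of it (value of joint cover above 0.36 rad and x of terminal_block in the frame of test_nest below -0.015 m), for 0.1 s.
2. the block goes in under the cover while it is held open (value of joint cover above 0.27 rad and x of terminal_block in the frame of test_nest above 0.02 m and z of terminal_block in the frame of test_nest below 0.016 m), for 0.1 s.
At the end, for the whole second after the job is handed in: the block lies at rest and flat on the slideway, home against the end stop within 3.5 mm and straight within 0.08 rad; the cover is let go and lies down on the block (0.15 to 0.28 rad); tub, tape and marker stand within 30 mm of where they were (x of terminal_block in the frame of test_nest between 0.0365 and 0.043 m and y of terminal_block in the frame of test_nest between -0.005 and 0.005 m and z of terminal_block in the frame of test_nest below 0.013 m and angle between the y axis of terminal_block and the x axis of test_nest, either way round below 0.08 rad and value of joint cover between 0.15 and 0.28 rad and linear speed of terminal_block below 0.01 m/s and distance of each of grease_tub, tape_roll, marker from where it was at the start of the episode below 0.03 m); the robot touches nothing.
It fails at once if the block is lifted off the slideway (more than 12 mm) (height (world z) of terminal_block above 0.022 m).
It fails at once if the block is tipped over (angle between terminal_block's own z axis and vertical above 0.4 rad).
It fails at once if the tub is knocked away (more than 30 mm) (distance of grease_tub from where it was at the start of the episode above 0.03 m).
It fails at once if the black tape is knocked away (more than 30 mm) (distance of tape_roll from where it was at the start of the episode above 0.03 m).
It fails at once if the marker pen is knocked away (more than 30 mm) (distance of marker from where it was at the start of the episode above 0.03 m).
It also fails if it takes over 43 s, if anything falls off the work surface, if the arm or the gripper's body presses on something with over 40 N, if the wrist force passes 120 N, or if a joint passes its speed limit or range.

## Working session

There is one attempt and no reset: what is moved stays moved. The work goes in short steps, Python scripts to look and compute and a tool call to move; the robot and the scene stay as the last step left them, time stands still between calls to the robot, and variables do not carry over. Pictures are saved under pics/ and viewed, at most 10 in all, crops included, and the job is handed in when it is done.

Besides the shell and the picture viewer there is one more tool, called as name(argument=value, ...), one argument or row to a line, values as JSON. jog_arm: Moves the arm, as the interface text tells. Its arguments: {"type":"object","properties":{"motion":{"type":"array"},"squeeze":{"type":"number"}},"required":["motion"]}

```bash
mkdir -p pics; ls
python3 - <<'E'
from station import ctrl
import cv2
for n in("top","side"):
    cv2.imwrite(f"pics/{n}0.png",ctrl.camera(n)[:,:,::-1])
    m=ctrl.camera_model(n);print(n,m)
o=ctrl.get_obs();print(o["ee_pos"],o["eef_rot"],o["grip_width"],o["time_s"],o["force"])
E
```

```text
pics
top {'intrinsics': array([[524.13628506,   0.        , 314.20882837],
       [  0.        , 524.13628506, 240.05998726],
       [  0.        ,   0.        ,   1.        ]]), 'rvec': array([ 2.19674358, -2.1904376 ,  0.1075186 ]), 'tvec': array([0.27684519, 0.49702051, 0.86474652])}
side {'intrinsics': array([[525.88270302,   0.        , 326.57857575],
       [  0.        , 525.88270302, 235.36170889],
       [  0.        ,   0.        ,   1.        ]]), 'rvec': array([ 2.27818369, -0.56484478,  0.23458194]), 'tvec': array([-0.29304672,  0.38526236,  0.53806925])}
[0.22104814 0.50336709 0.20494551] [-3.14054824e+00 -6.78638870e-05  2.72779283e+00] 0.0941594652651273 0.1 [ 1.3399808   0.68947773 -0.19421292]
```

View pics/top0.png

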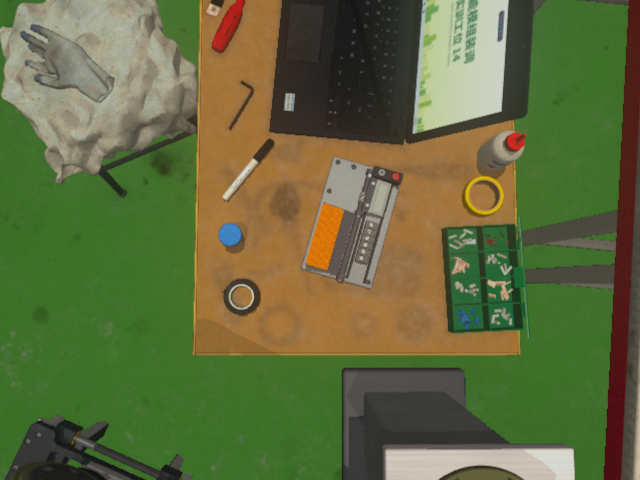

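View pics/side0.png

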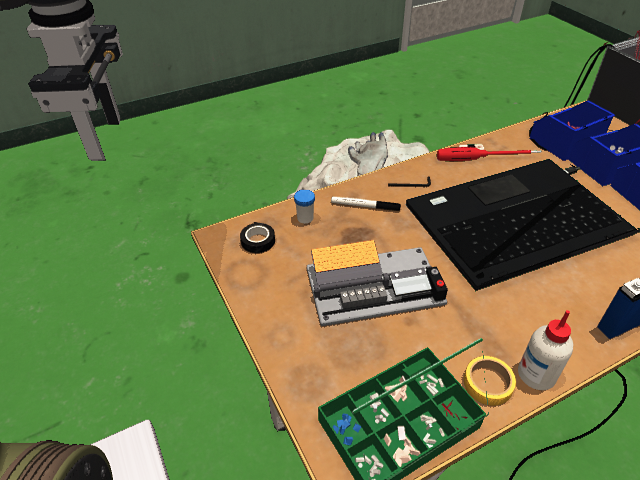

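The top view shows the nest around pixel (350,222), with the orange pad at (325,238) and the dark block at (367,242). The end stop is at (387,177), and the tub, tape and marker are to the left. The side view shows the same nest at (375,285). Next I'll enlarge it and pull out the corners.

```bash
cat > h.py <<'E'
import cv2,numpy as np
from station import ctrl
def ray(n,uv,z):
    m=ctrl.camera_model(n);R=cv2.Rodrigues(m["rvec"])[0];C=-R.T@m["tvec"]
    d=R.T@np.linalg.inv(m["intrinsics"])@np.array([uv[0],uv[1],1.]);return C+d*(z-C[2])/d[2]
def proj(n,P):
    m=ctrl.camera_model(n);return cv2.projectPoints(np.array(P,float).reshape(-1,3),m["rvec"],m["tvec"],m["intrinsics"],None)[0][:,0]
def orange(im):
    h=cv2.cvtColor(im,cv2.COLOR_RGB2HSV);m=cv2.inRange(h,(8,170,150),(22,255,255))
    c=max(cv2.findContours(m,0,2)[0],key=cv2.contourArea);return c
E
python3 - <<'E'
from h import *
t=cv2.imread("pics/top0.png");s=cv2.imread("pics/side0.png")
for n,i in(("top",t),("side",s)):
    c=orange(i[:,:,::-1].copy());print(n,cv2.contourArea(c),cv2.boxPoints(cv2.minAreaRect(c)).round(1).tolist(),cv2.approxPolyDP(c,4,True)[:,0].tolist())
a=cv2.resize(t[150:295,295:410],None,fx=4,fy=4,interpolation=2)
b=cv2.resize(s[235:330,300:455],None,fx=4,fy=4,interpolation=2)
cv2.imwrite("pics/tc.png",a);cv2.imwrite("pics/sc.png",b)
E
```

```text
top 1330.5 [[305.1000061035156, 263.8999938964844], [322.8999938964844, 202.6999969482422], [344.29998779296875, 208.89999389648438], [326.5, 270.1000061035156]] [[323, 203], [306, 263], [326, 269], [343, 210]]
side 10.0 [[486.29998779296875, 400.29998779296875], [487.0, 397.0], [494.1000061035156, 398.3999938964844], [493.5, 401.70001220703125]] [[487, 397], [494, 399]]
```

View pics/tc.png

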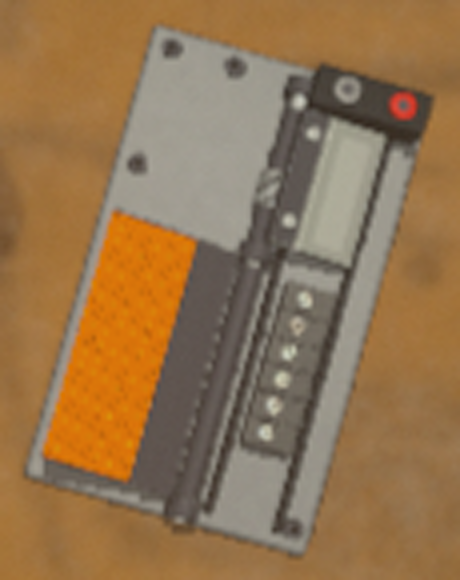

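View pics/sc.png

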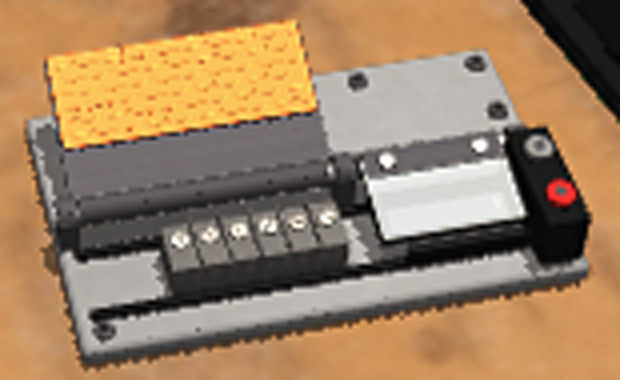

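The top crop shows plate corners at crop pixels (155,27), (27,475) and (305,553). The block's top face runs from about (263,449) to (312,287). I'll fit the nest pose from these and the pad corners.

```bash
cat >> h.py <<'E'
def fit(A,B): # nest xy->world
    A=np.array(A);B=np.array(B);a=A-A.mean(0);b=B-B.mean(0)
    th=np.arctan2((a[:,0]*b[:,1]-a[:,1]*b[:,0]).sum(),(a*b).sum())
    R=np.array([[np.cos(th),-np.sin(th)],[np.sin(th),np.cos(th)]]);t=B.mean(0)-R@A.mean(0);return th,R,t,(B-A@R.T-t)
E
python3 - <<'E'
from h import *
f=lambda u,v:(295+u/4-.4,150+v/4-.4); g=lambda u,v:(300+u/4-.4,235+v/4-.4)
A=[];B=[]
for uv,xy in(((155,27),(.096,.094)),((27,475),(-.106,.094)),((305,553),(-.106,-.03))):
    A.append(xy);B.append(ray("top",f(*uv),.01)[:2])
for uv,xy in(((85,358),(-.106,-.03)),((28,120),(-.106,.094)),((485,52),(.096,.094))):
    A.append(xy);B.append(ray("side",g(*uv),.01)[:2])
for uv,xy,z in(((322.9,202.7),(.007,.0883),.0488),((305.1,263.9),(-.097,.0883),.0488),((326.5,270.1),(-.097,.0511),.034),((344.3,208.9),(.007,.0511),.034)):
    A.append(xy);B.append(ray("top",uv,z)[:2])
th,R,t,e=fit(A,B);print(th,t,(e*1000).round(1).tolist())
for uv in((243,443),(283,455),(290,283),(330,293)):
    print("blk",((ray("top",f(*uv),.029)[:2]-t)@R*1000).round(1))
for uv in((163,230),(350,205),(172,258),(348,235)):
    print("blk side",((ray("side",g(*uv),.029)[:2]-t)@R*1000).round(1))
E
```

```text
-0.278267426852936 [0.52492874 0.18117708] [[-2.5, 0.5], [0.0, -1.0], [1.6, 1.2], [1.5, -1.1], [2.2, -1.4], [-1.7, -2.0], [-1.2, 0.8], [-0.8, 0.9], [-0.1, 1.5], [1.0, 0.6]]
blk [-68.7  10.9]
blk [-68.9  -6.4]
blk [ 0.7 10.1]
blk [ 1.4 -7. ]
blk side [-65.7   8.3]
blk side [7.8 5.5]
blk side [-65.5  -5.8]
blk side [ 2.8 -8.8]
```

jog_arm(
  motion=[
    [0,0,0,0,0,-0.135,0.28],
    [-0.033,-0.021,0,0,0,0,0.28],
    [-0.033,-0.021,0,0,0,0,0.28],
    [-0.033,-0.021,0,0,0,0,0.28],
    [-0.033,-0.021,0,0,0,0,0.28],
  ],
)

```text
time_s: 0.6
ee_pos: [0.3256, 0.3852, 0.2052]
eef_rot: [-3.141, -0.0, 2.863]
force: [0.5, -0.2, 0.0]
grip_width: 0.0606
grip_force: 0.0
```

jog_arm(
  motion=[
    [-0.033,-0.021,0,0,0,0,0.28],
    [-0.033,-0.021,0,0,0,0,0.28],
    [-0.033,-0.021,0,0,0,0,0.28],
    [-0.033,-0.021,0,0,0,0,0.28],
    [-0.031,-0.021,0,0,0,0,0.28],
  ],
)

```text
time_s: 1.1
ee_pos: [0.4536, 0.2392, 0.2052]
eef_rot: [-3.141, -0.0, 2.863]
force: [-0.0, 0.7, -0.2]
grip_width: 0.0607
grip_force: 0.0
```

jog_arm(
  motion=[
    [0,0,0.03,0,0,0,0.28],
    [0,0,0.03,0,0,0,0.28],
    [0,0,0.02,0,0,0,0.28],
    [0,0,0,0,0,0,0.28],
    [0,0,0,0,0,0,0.28],
  ],
)

```text
time_s: 1.6
ee_pos: [0.4529, 0.2408, 0.126]
eef_rot: [-3.142, -0.0, 2.863]
force: [-0.4, -0.5, 0.5]
grip_width: 0.0607
grip_force: 0.0
```

jog_arm(
  motion=[
    [0,-0.001,0.03,0,0,0,0.28],
    [0,0,0.03,0,0,0,0.28],
    [0,0,0.01,0,0,0,0.28],
    [0,0,0,0,0,0,0.28],
  ],
)

```text
time_s: 2.0
ee_pos: [0.4524, 0.2398, 0.0556]
eef_rot: [-3.141, -0.001, 2.863]
force: [-0.2, 0.5, -0.1]
grip_width: 0.0601
grip_force: 0.0
```

Run:
```python
from h import *
i=ctrl.camera("side")[:,:,::-1];cv2.imwrite("pics/s1.png",cv2.resize(i[160:340,270:470],None,fx=3,fy=3,interpolation=2))
o=ctrl.get_obs();print(o["ee_pos"],o["force"])
print(proj("side",[o["ee_pos"]]))
```

```text
[0.452968   0.24000883 0.05657676] [5.53225107e-04 1.24554286e+00 3.94392536e-01]
[[323.90706874 268.42890713]]
```

View pics/s1.png

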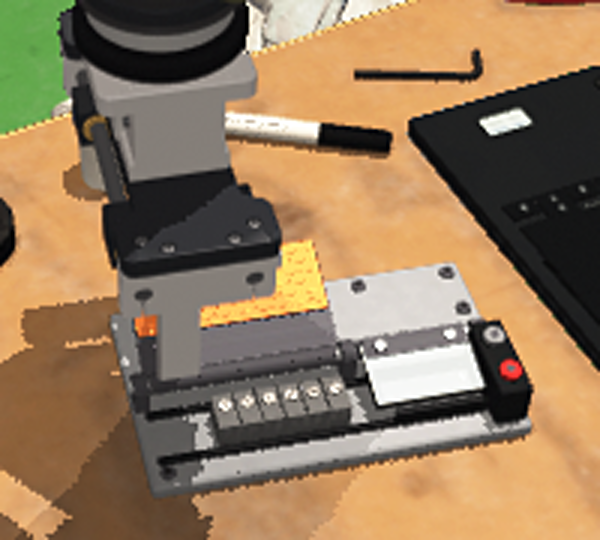

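The side crop shows the push fingertip's lower edge at crop (160..197,375). The block's near end is at about (215,405), clear ahead of it. I'll check the clearance with numbers.

Run:
```python
from h import *
t=np.array([.525,.1812]);c,s=np.cos(-.278),np.sin(-.278);R=np.array([[c,-s],[s,c]])
for p,z in(((160,376),.056),((198,376),.056),((213,392),.029),((218,418),.029)):
    print(((ray("side",(270+p[0]/3-.3,160+p[1]/3-.3),z)[:2]-t)@R*1000).round(1))
i=ctrl.camera("top")[:,:,::-1];cv2.imwrite("pics/t1.png",cv2.resize(i[180:300,280:400],None,fx=4,fy=4,interpolation=2))
```

```text
[-93.3   4.9]
[-74.9   0.9]
[-64.5  11.5]
[-65.8  -5.6]
```

jog_arm(
  motion=[
    [0,-0.003,0.005,0,0,0,0.28],
    [0,0,0.007,0,0,0,0.28],
    [0,0,0.007,0,0,0,0.28],
    [0,0,0.006,0,0,0,0.28],
    [0,0,0,0,0,0,0.28],
  ],
)

```text
time_s: 2.6
ee_pos: [0.4518, 0.237, 0.03]
eef_rot: [3.141, 0.0, 2.863]
force: [1.9, 0.4, 4.5]
grip_width: 0.06
grip_force: 1.8
```

jog_arm(
  motion=[
    [0,0,0.005,0,0,0,0.28],
    [0,0,0.004,0,0,0,0.28],
    [0,0,0.002,0,0,0,0.28],
    [0,0,0,0,0,0,0.28],
  ],
)

```text
time_s: 3.0
ee_pos: [0.4519, 0.237, 0.0195]
eef_rot: [3.141, 0.0, 2.863]
force: [0.8, 3.0, 4.4]
grip_width: 0.0601
grip_force: 2.6
```

Run:
```python
from h import *
i=ctrl.camera("side")[:,:,::-1];cv2.imwrite("pics/s2.png",cv2.resize(i[160:340,270:470],None,fx=3,fy=3,interpolation=2))
o=ctrl.get_obs();print(o["ee_pos"],o["force"],o["moment"])
```

```text
[0.45188579 0.23701859 0.01965581] [0.64031147 3.13644722 4.85973366] [ 0.67915666 -0.24349951 -0.01669358]
```

View pics/s2.png

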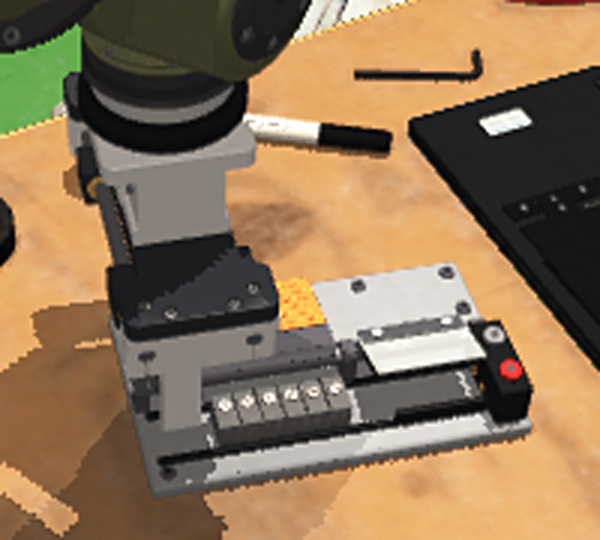

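The side crop shows the flap lifted (white edge at crop (420,350)) and the block still in front at (280,405). The push finger is behind the block at (182,410). Now the push.

jog_arm(
  motion=[
    [-0.006,0,0,0,0,0,0.28],
    [-0.007,0,0,0,0,0,0.28],
    [-0.007,0,0,0,0,0,0.28],
    [-0.007,0,0,0,0,0,0.28],
    [-0.007,0,0,0,0,0,0.28],
  ],
)

```text
time_s: 3.55
ee_pos: [0.4837, 0.2273, 0.0193]
eef_rot: [-3.14, -0.002, 2.863]
force: [-5.1, 2.4, 6.6]
grip_width: 0.0601
grip_force: 3.1
```

jog_arm(
  motion=[
    [-0.007,0,0,0,0,0,0.28],
    [-0.007,0,0,0,0,0,0.28],
    [-0.007,0,0,0,0,0,0.28],
    [-0.007,0,0,0,0,0,0.28],
    [0,0,0,0,0,0,0.28],
  ],
)

```text
time_s: 4.05
ee_pos: [0.5113, 0.2194, 0.0194]
eef_rot: [-3.141, -0.001, 2.863]
force: [-0.1, -0.1, 6.5]
grip_width: 0.0598
grip_force: 2.7
```

Run:
```python
from h import *
i=ctrl.camera("side")[:,:,::-1];cv2.imwrite("pics/s3.png",cv2.resize(i[160:340,270:470],None,fx=3,fy=3,interpolation=2))
o=ctrl.get_obs();print(o["ee_pos"],o["force"],o["moment"])
t=np.array([.525,.1812]);c,s=np.cos(-.278),np.sin(-.278);R=np.array([[c,-s],[s,c]])
print((o["ee_pos"][:2]-t)@R)
```

```text
[0.51131121 0.21947804 0.01950213] [ 0.55775351 -0.63552829  5.62831694] [ 0.11597251 -0.06288387  0.00547625]
[-0.02366798  0.03305175]
```

View pics/s3.png

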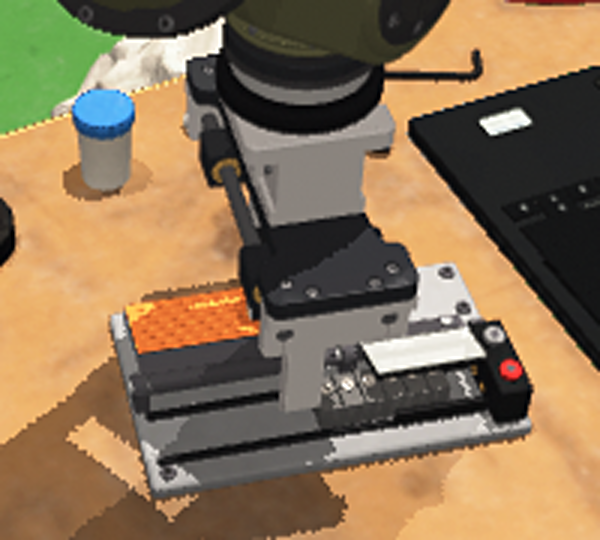

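The side crop shows the block under the raised flap, with its far end near (465,385) and the finger at its near end (320,390). About 18–20 mm is left to go.

jog_arm(
  motion=[
    [-0.005,0,0,0,0,0,0.28],
    [-0.005,0,0,0,0,0,0.28],
    [-0.004,0,0,0,0,0,0.28],
    [-0.002,0,0,0,0,0,0.28],
    [0,0,0,0,0,0,0.28],
  ],
)

```text
time_s: 4.6
ee_pos: [0.5261, 0.2152, 0.0194]
eef_rot: [-3.141, -0.002, 2.863]
force: [-2.2, 0.9, 5.8]
grip_width: 0.0601
grip_force: 2.7
```

jog_arm(
  motion=[
    [-0.0015,0,0,0,0,0,0.28],
    [0,0,0,0,0,0,0.28],
  ],
)

```text
time_s: 4.8
ee_pos: [0.5273, 0.2149, 0.0193]
eef_rot: [-3.141, -0.002, 2.863]
force: [-3.8, 1.7, 5.8]
grip_width: 0.0601
grip_force: 2.7
```

jog_arm(
  motion=[
    [-0.0015,0,0,0,0,0,0.28],
    [0,0,0,0,0,0,0.28],
  ],
)

```text
time_s: 5.0
ee_pos: [0.5287, 0.2145, 0.0193]
eef_rot: [-3.141, -0.002, 2.863]
force: [-3.2, 1.7, 5.6]
grip_width: 0.0599
grip_force: 2.7
```

jog_arm(
  motion=[
    [-0.0015,0,0,0,0,0,0.28],
    [0,0,0,0,0,0,0.28],
  ],
)

```text
time_s: 5.2
ee_pos: [0.5299, 0.2141, 0.0193]
eef_rot: [-3.14, -0.003, 2.863]
force: [-7.0, 2.8, 7.0]
grip_width: 0.06
grip_force: 4.9
```

jog_arm(
  motion=[
    [-0.001,0,0,0,0,0,0.28],
    [0,0,0,0,0,0,0.28],
  ],
)

```text
time_s: 5.4
ee_pos: [0.53, 0.2141, 0.0192]
eef_rot: [-3.14, -0.005, 2.863]
force: [-12.6, 4.7, 10.7]
grip_width: 0.0604
grip_force: 7.5
```

Force climbed while the position stopped, so the block is against the end stop. I'll back off, then lift.

jog_arm(
  motion=[
    [0.002,0,0,0,0,0,0.28],
    [0.002,0,0,0,0,0,0.28],
    [0,0,-0.008,0,0,0,0.28],
    [0,0,-0.008,0,0,0,0.28],
    [0,0,-0.01,0,0,0,0.28],
  ],
)

```text
time_s: 5.9
ee_pos: [0.5276, 0.2147, 0.0458]
eef_rot: [-3.141, -0.001, 2.863]
force: [-0.9, 0.0, 0.5]
grip_width: 0.0603
grip_force: 0.0
```

jog_arm(
  motion=[
    [0,0,-0.03,0,0,0,0.28],
    [0,0,-0.04,0,0,0,0.28],
    [0.04,0,-0.02,0,0,0,0.28],
    [0.045,0,0,0,0,0,0.28],
    [0.045,0,0,0,0,0,0.28],
  ],
)

```text
time_s: 6.4
ee_pos: [0.4016, 0.2507, 0.1363]
eef_rot: [3.141, 0.0, 2.862]
force: [-0.2, 0.2, 1.2]
grip_width: 0.0599
grip_force: 0.0
```

jog_arm(
  motion=[
    [0.04,0.02,0,0,0,0,0.28],
    [0.03,0.03,0,0,0,0,0.28],
    [0.03,0.03,0,0,0,0,0.28],
    [0,0,0,0,0,0,0.28],
  ],
)

```text
time_s: 6.8
ee_pos: [0.3267, 0.3579, 0.136]
eef_rot: [3.141, -0.0, 2.867]
force: [0.5, 0.2, -0.7]
grip_width: 0.0598
grip_force: 0.0
```

Run:
```python
from h import *
i=ctrl.camera("top")[:,:,::-1];j=ctrl.camera("side")[:,:,::-1]
a=cv2.resize(i[150:295,295:410],None,fx=3,fy=3,interpolation=2);b=cv2.resize(j[225:335,300:455],None,fx=2.8,fy=2.8,interpolation=2)
b=cv2.copyMakeBorder(b,0,a.shape[0]-b.shape[0],0,0,0);cv2.imwrite("pics/end.png",np.hstack([a,b]))
o=ctrl.get_obs();print(o["ee_pos"],o["force"])
```

```text
[0.32848142 0.35529158 0.13563765] [-0.16746822  0.72954145 -0.42072028]
```

View pics/end.png

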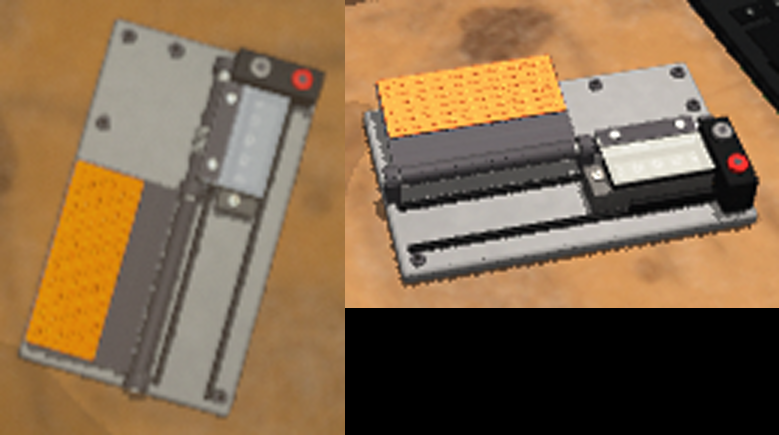

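Both views show the block straight under the lowered flap, with its near end at about top crop (233,212). I'll do a numeric check, then hand in if it agrees.

Run:
```python
from h import *
t=np.array([.525,.1812]);c,s=np.cos(-.278),np.sin(-.278);R=np.array([[c,-s],[s,c]])
x=[]
for p in((217,208),(250,216)):
    q=((ray("top",(295+p[0]/3-.3,150+p[1]/3-.3),.029)[:2]-t)@R*1000);x.append(q[0]);print(q.round(1))
for p in((237,49),(323,76),(235,78),(310,104)): print("stop",((ray("top",(295+p[0]/3-.3,150+p[1]/3-.3),.036)[:2]-t)@R*1000).round(1))
if 1<np.mean(x)<9: print(ctrl.hand_in())
```

```text
[ 2.8 10.7]
[ 3.6 -8.1]
stop [90.2 24.5]
stop [ 89.  -25.4]
stop [74.2 21.2]
stop [ 71.9 -22.6]
the job is handed in; nothing more can be done
None
```

The block was pushed home against the end stop and the cover sprang down onto it. I then handed the job in at about 7 s; the hand-in returned no verdict, so success is not confirmed.

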